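# Set the marble-run pillars in falling order

## Task

Set up the marble run: stand the four wooden pillars on the four round marks of the navy base board, one on each mark and well centred, so that they step down in height from the launch tower with the red funnel (tallest next to it) to the yellow catch cup (shortest next to it). Do not knock any pillar over; leave all four standing upright and let go of.

Things in the scene. Friction and masses are not known exactly. Their poses are not given: they have to be found in the camera images.
- blue_center (a point): The tallest pillar, loose: an upright round pale-wood post with its top painted blue, 120 mm tall in all, shaft 30 mm in diameter, on a darker wooden foot disc 44 mm in diameter and 6 mm thick. The point is on its axis half-way up, 60 mm above its underside; z is up its axis. About 110 g. It starts standing on the table (surface z = 0); take it by the shaft, above the foot and within 40 mm of the top so that the palm clears the top.
- green_center (a point): The second tallest pillar, loose: an upright round pale-wood post with its top painted green, 100 mm tall in all, shaft 30 mm in diameter, on a darker wooden foot disc 44 mm in diameter and 6 mm thick. The point is on its axis half-way up, 50 mm above its underside; z is up its axis. About 100 g. It starts standing on the table (surface z = 0); take it by the shaft, above the foot and within 40 mm of the top so that the palm clears the top.
- orange_center (a point): The second shortest pillar, loose: an upright round pale-wood post with its top painted orange, 80 mm tall in all, shaft 30 mm in diameter, on a darker wooden foot disc 44 mm in diameter and 6 mm thick. The point is on its axis half-way up, 40 mm above its underside; z is up its axis. About 90 g. It starts standing on the table (surface z = 0); take it by the shaft, above the foot and within 40 mm of the top so that the palm clears the top.
- pink_center (a point): The shortest pillar, loose: an upright round pale-wood post with its top painted pink, 60 mm tall in all, shaft 30 mm in diameter, on a darker wooden foot disc 44 mm in diameter and 6 mm thick. The point is on its axis half-way up, 30 mm above its underside; z is up its axis. About 80 g. It starts standing on the table (surface z = 0); take it by the shaft, above the foot and within 40 mm of the top so that the palm clears the top.
- mark_a: White round paper foot mark 56 mm across with a grey 44 mm ring, flat on the navy base board: one end mark of the row (the leftmost, +y). Fixed. Origin at its centre, on the board's upper face, where a pillar's underside rests. The four marks a, b, c, d lie in one nearly straight row, about 85 mm apart; the board is 120 mm wide across the row, 550 mm long and 6 mm thick.
- mark_b: White round paper foot mark 56 mm across with a grey 44 mm ring, flat on the navy base board: the mark next to mark_a. Fixed. Origin at its centre, on the board's upper face, where a pillar's underside rests. The four marks a, b, c, d lie in one nearly straight row, about 85 mm apart; the board is 120 mm wide across the row, 550 mm long and 6 mm thick.
- mark_c: White round paper foot mark 56 mm across with a grey 44 mm ring, flat on the navy base board: the mark next to mark_d. Fixed. Origin at its centre, on the board's upper face, where a pillar's underside rests. The four marks a, b, c, d lie in one nearly straight row, about 85 mm apart; the board is 120 mm wide across the row, 550 mm long and 6 mm thick.
- mark_d: White round paper foot mark 56 mm across with a grey 44 mm ring, flat on the navy base board: the other end mark of the row (the rightmost, -y). Fixed. Origin at its centre, on the board's upper face, where a pillar's underside rests. The four marks a, b, c, d lie in one nearly straight row, about 85 mm apart; the board is 120 mm wide across the row, 550 mm long and 6 mm thick.
- tower: Launch tower, fixed on the base board at one end of the row, about 100 mm beyond mark_a or mark_d: open square wooden frame 50 mm wide with a red plastic funnel 56 mm across on top, 132 mm tall. Origin at the centre of its underside.
- cup: Yellow catch cup, fixed on the base board at the other end of the row from the tower, about 100 mm beyond the last mark: 54 mm across, 40 mm tall. Origin at the centre of its underside.
There are look-alikes about, which are no part of the job. What is shaped like the part that bears pink_center but black or purple is not meant.

How it is judged (in metres and radians):
At the end, for the whole second after the job is handed in: Counting from the tower's end of the row, the blue, green, orange and pink pillars (120, 100, 80, 60 mm) stand on the first to the fourth mark, each axis within 14 mm of its mark's centre, upright within 0.08 rad, foot resting on the board, still (((horizontal distance between tower and mark_a below 0.14 m and horizontal distance between blue_center and mark_a below 0.014 m and horizontal distance between green_center and mark_b below 0.014 m and horizontal distance between orange_center and mark_c below 0.014 m and horizontal distance between pink_center and mark_d below 0.014 m) or (horizontal distance between tower and mark_d below 0.14 m and horizontal distance between blue_center and mark_d below 0.014 m and horizontal distance between green_center and mark_c below 0.014 m and horizontal distance between orange_center and mark_b below 0.014 m and horizontal distance between pink_center and mark_a below 0.014 m)) and angle between each of blue_center, green_center, orange_center, pink_center's own z axis and vertical below 0.08 rad and height (world z) of blue_center between 0.062 and 0.071 m and linear speed of each of pillar_blue, pillar_green, pillar_orange, pillar_pink below 0.02 m/s and height (world z) of green_center between 0.052 and 0.061 m and height (world z) of orange_center between 0.042 and 0.051 m and height (world z) of pink_center between 0.032 and 0.041 m); the robot touches nothing.
It fails at once if a pillar is knocked over (leaning more than 0.7 rad) (angle between any of blue_center, green_center, orange_center, pink_center's own z axis and vertical above 0.7 rad).
It also fails if it takes over 104 s, if anything falls off the work surface, if the arm or the gripper's body presses on something with over 40 N, if the wrist force passes 120 N, or if a joint passes its speed limit or range.

## Robot

A 7-joint arm with a two-finger parallel gripper is mounted at the origin on the work surface. World frame = base frame: x ahead of the robot, y to its left, z up, the work surface at z = 0. Lengths are in m, angles in degrees, forces in N, time in s.
With the tool pointing down it reaches from about 0.425 to 0.925 m from the base axis. Payload 6.8 kg.
Tool frame: the origin (TCP) lies on the centre line of the jaws, within the pads' length; the fingertips stand 22 mm ahead of it and the grasp point (between the pads) lies 3 mm ahead of it; z points along the fingers, y is the line along which they close (so a half turn about z gives the same grasp; the last joint's range is limited). The gripper opens to 85 mm and grips with 20 to 120 N. Pads are 22 mm wide; open, the fingers measure 114 mm over their backs; the gripper's body (76 mm by 85 mm) begins 54 mm behind the grasp point. The pads swing forward as they close: fully open they stand 13 mm farther back than shut.
Start: joints at [-77.985, 27.33, 1.283, 89.118, -0.659, 63.558, -4.761], TCP at [0.211, 0.641, 0.253] pointing down, gripper open.
Joint ranges: [-169.35, 169.35], [-19.33, 120.38], [-80.79, 83.38], [13.8, 139.57], [-78.32, 258.32], [9.67, 109.79], [-169.56, 169.56]. Speed limits (degrees/s): [136.94, 136.94, 180, 180, 180, 180, 180].

## Interface

Orientations are given as a 3x3 rotation matrix whose columns are the frame's x, y, z axes.
In Python, from bench import env gives the robot as it stands.
- The arm moves only by the tool step_arm, never from a script. Its argument "series" is a list of rows, each a list of 7 numbers: the shift along the tool's x, y, z in units of 25 mm (1.0 is 25 mm), then the turn, a rotation vector about the tool's x, y, z in units of 5 degrees (1.0 is 5 degrees), then the finger opening in mm, from 0 to 85.4. A call has exactly 5 rows; each row shifts and turns the commanded pose from where the row before left it, along the tool's axes as they then stand; what a row does not reach is not made up. A row lasts 1/10 s, in which the tool goes at most 50 mm and 8.59 degrees, less where a joint would pass 70% of its speed; a pose out of reach is approached as far as the arm can. A call is refused whole if a number of a shift passes 1 or a number of a turn 1, either way. A call with a gripper value outside its range is refused whole. The fingers move at their own pace and stop on an object; the grip force is fixed at half the most. Time passes only in rows, so rows that do not move let the fingers close, or fill a call up. It gives the time, the measured TCP pose, the force, the opening and the grip force at its end, in the units of the state.
- env.get_state(): the state, without advancing time (a new reading comes with each control period).
- env.snapshot(name): name is "side" or "top"; returns the picture (480x640x3 uint8, red, green, blue); there is no depth.
- env.camera_params(name): a dict with "K" (3x3 intrinsics, pixels), "origin" and "attitude" of the camera in the world. Camera axes: x right, y down, z forward; pixel columns grow to the right and rows downward; lengths in m; the calibration is good to about 2 mm. A picture is of the moment at which its call begins. camera_params takes no time and is no camera call.
- env.hand_in(): hands the job in; it is judged then, once.
The state is a dict: "clock": time; "q": joint angles; "dq": joint speeds; "joint_efforts": joint torques, N m; "tcp_pos": TCP position; "orientation": TCP orientation; "ft_force": force on the tool from outside, world axes, zero at the start; "moment": the same for the moment, N m; "finger_gap": opening from 0.0 (shut) to 1.0 (fully open); "gripper_force": force on a finger pad.
Only numpy, scipy, OpenCV 4.12 (cv2) and the standard library are available. Lean on these libraries where they do the work, as an engineer would, in place of code of your own. Each camera call takes 0.05 s, during which the arm holds its last target. There are 200 camera calls.

## Working session

There is one attempt and no reset: what is moved stays moved. The work goes in short steps, Python scripts to look and compute and a tool call to move; the robot and the scene stay as the last step left them, time stands still between calls to the robot, and variables do not carry over. Pictures are saved under pics/ and viewed, at most 14 in all, crops included, and the job is handed in when it is done.

Besides the shell and the picture viewer there is one more tool, called after "Call:" as name(argument=value, ...), one argument or row to a line, values as JSON. step_arm: Moves the arm, as the interface text tells. Its arguments: {"type":"object","properties":{"series":{"type":"array","items":{"type":"array","items":{"type":"number"}}}},"required":["series"]}

```bash
mkdir -p pics
python3 - <<'E'
from bench import env
import cv2,numpy as np
np.set_printoptions(precision=4,suppress=True)
for n in("top","side"):
    cv2.imwrite(f"pics/{n}0.png",env.snapshot(n)[:,:,::-1]); print(env.camera_params(n))
print(env.get_state())
E
```

```text
{'K': array([[543.9211,   0.    , 322.5401],
       [  0.    , 543.9211, 239.2479],
       [  0.    ,   0.    ,   1.    ]]), 'origin': array([0.4559, 0.0198, 1.0447]), 'attitude': array([[ 0.0119, -0.998 ,  0.0627],
       [-0.9998, -0.0128, -0.0144],
       [ 0.0152, -0.0625, -0.9979]])}
{'K': array([[468.5224,   0.    , 316.7933],
       [  0.    , 468.5224, 235.0514],
       [  0.    ,   0.    ,   1.    ]]), 'origin': array([ 0.0021, -0.5281,  0.5166]), 'attitude': array([[ 0.6837, -0.3667,  0.6309],
       [-0.7298, -0.3448,  0.5904],
       [ 0.001 , -0.8641, -0.5033]])}
{'clock': 0.1, 'q': array([-77.9845,  27.3723,   1.2806,  89.1726,  -0.6577,  63.5587,
        -4.7621]), 'dq': array([-0.018 , -0.054 , -0.1035, -0.1365,  0.0452,  0.0686,  0.1114]), 'joint_efforts': array([  0.0038, -59.7757,   1.6137, -28.1957,   0.0128,   0.005 ,
        -0.    ]), 'tcp_pos': array([0.2108, 0.6407, 0.2524]), 'orientation': array([[-0.9499,  0.3125, -0.0004],
       [ 0.3125,  0.9499, -0.0016],
       [-0.0001, -0.0017, -1.    ]]), 'ft_force': array([0.6569, 0.5376, 0.1707]), 'moment': array([-0.0057, -0.0004,  0.0447]), 'gripper_force': 0.0, 'finger_gap': 0.9996958505074348}
```

View pics/top0.png

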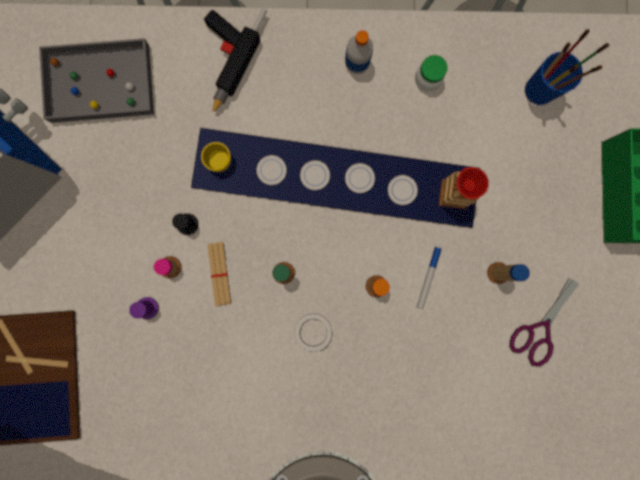

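View pics/side0.png

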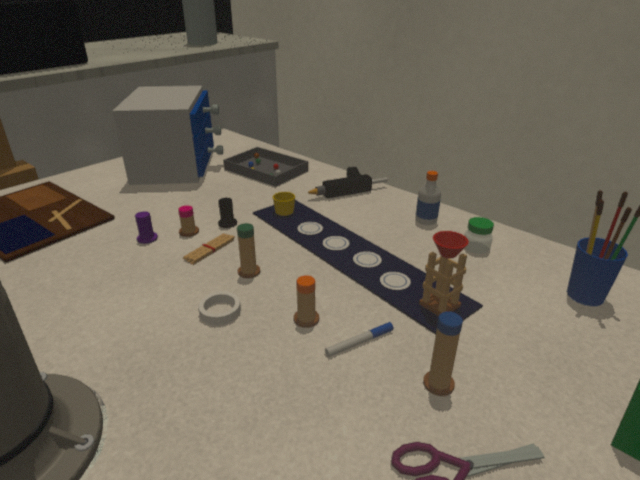

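The top view shows the yellow cup at (217,157), the marks at (271,170), (315,175), (360,178) and (402,190), and the tower at (465,187). The tower is therefore at the -y end, next to mark_d. The pillar tops are pink (163,267), green (283,272), orange (380,287) and blue (519,272). The black one at (185,223) and the purple one at (145,308) are look-alikes.

```bash
cat > h.py <<'E'
from bench import env
import cv2,numpy as np
np.set_printoptions(precision=4,suppress=True)
def cast(uv,z,n="top"):
    c=env.camera_params(n); uv=np.atleast_2d(uv)
    d=np.c_[uv,np.ones(len(uv))]@np.linalg.inv(c["K"]).T@c["attitude"].T
    o=c["origin"]; return (o+d*((z-o[2])/d[:,2])[:,None])[:,:2]
def proj(p,n):
    c=env.camera_params(n); q=c["K"]@c["attitude"].T@(np.array(p)-c["origin"]); return q[:2]/q[2]
HUE={"pink":(155,178),"green":(55,90),"orange":(5,16),"blue":(98,120)}
HT={"blue":.12,"green":.1,"orange":.08,"pink":.06}
def blob(hsv,c,near,r=22,smin=130):
    lo,hi=HUE[c]; m=cv2.inRange(hsv,(lo,smin if c!="green" else 90,40),(hi,255,255))
    k=np.zeros_like(m); cv2.circle(k,tuple(int(v) for v in near),r,255,-1); m&=k
    n,l,s,ce=cv2.connectedComponentsWithStats(m)
    i=1+np.argmax(s[1:,4]); return np.argwhere(l==i)[:,::-1].astype(float),s[i],ce[i]
def top_axis(pix,z,n="top"):
    "axis from a cap mask: outer edge and sides belong to the 15 mm top disc"
    p=cast(pix,z,n); o=env.camera_params(n)["origin"][:2]
    u=p.mean(0)-o; u/=np.linalg.norm(u); v=np.array([-u[1],u[0]])
    a=(p-o)@u; b=(p-o)@v
    return o+u*(a.max()+.0005-.015)+v*(b.max()+b.min())/2, np.ptp(b)
E
python3 - <<'E'
from h import *
im=env.snapshot("top"); hsv=cv2.cvtColor(im,cv2.COLOR_RGB2HSV)
for c,n in dict(pink=(163,267),green=(283,272),orange=(380,287),blue=(519,272)).items():
    px,s,ce=blob(hsv,c,n); a,w=top_axis(px,HT[c]); print(c,hsv[n[1],n[0]],s,a,w,"side base proj",proj([*a,0],"side"),"top foot",proj([*a,0.006],"top"))
m=cv2.inRange(hsv,(0,0,120),(180,70,255))
k=np.zeros_like(m); cv2.rectangle(k,(245,148),(425,210),255,-1); m&=k
cs,_=cv2.findContours(m,cv2.RETR_EXTERNAL,cv2.CHAIN_APPROX_NONE)
for c in cs:
    if cv2.contourArea(c)<200: continue
    e=cv2.fitEllipse(c); print("mark",e[0],e[1],cast(e[0],.006))
for p in((217,147),(463,205)): print(cast(p,.03))
E
```

```text
pink [166 213 171] [154 259  18  16 237] [0.4651 0.2941] 0.027494798400395037 side base proj [188.5586 231.9474] top foot [169.8875 266.7818]
green [ 72 117  85] [274 266  15  15 180] [0.4558 0.0751] 0.024348016926600165 side base proj [249.0466 272.4455] top foot [285.2076 273.0368]
orange [ 13 220 173] [366 276  24  21 374] [ 0.4336 -0.0985] 0.035328155655254 side base proj [305.4383 318.5316] top foot [376.1504 285.824 ]
blue [106 181  96] [510 265  19  15 213] [ 0.4623 -0.3304] 0.023880440596299506 side base proj [436.1318 382.1504] top foot [497.139  272.1459]
mark (248.04006958007812, 203.33770751953125) (11.36328125, 157.7786102294922) [[0.5884 0.1485]]
mark (402.19036865234375, 189.63638305664062) (27.940885543823242, 28.189294815063477) [[ 0.619  -0.1477]]
mark (359.4984436035156, 177.66940307617188) (27.87567138671875, 28.186391830444336) [[ 0.6411 -0.0651]]
mark (314.61968994140625, 174.75489807128906) (27.961442947387695, 28.110942840576172) [[0.6455 0.0215]]
mark (271.0560607910156, 169.67091369628906) (27.939254760742188, 28.278926849365234) [[0.6542 0.1056]]
mark (422.320068359375, 153.19053649902344) (8.882243156433105, 123.207763671875) [[ 0.6908 -0.1866]]
[[0.6912 0.206 ]]
[[ 0.5877 -0.2588]]
```

Run:
```python
from h import *
im=env.snapshot("top"); hsv=cv2.cvtColor(im,cv2.COLOR_RGB2HSV)
for c,n in dict(pink=(163,267),green=(283,272),orange=(380,287),blue=(519,272)).items():
  for s0 in (60,80,100,130,200):
    lo,hi=HUE[c]; m=cv2.inRange(hsv,(lo-4,s0,30),(hi+4,255,255)); k=np.zeros_like(m); cv2.circle(k,n,14,255,-1); m&=k
    px=np.argwhere(m)[:,::-1].astype(float)
    if len(px)<50: continue
    a,w=top_axis(px,HT[c]); print(c,s0,len(px),a,round(w,4))
t=[cv2.resize(im[y-24:y+24,x-32:x+32],(400,300),interpolation=cv2.INTER_NEAREST) for x,y in((163,267),(283,272),(380,287),(510,272))]
cv2.imwrite("pics/c.png",np.vstack([np.hstack(t[:2]),np.hstack(t[2:])])[:,:,::-1])
```

```text
pink 60 267 [0.4651 0.2959] 0.0307
pink 80 261 [0.4651 0.2958] 0.0307
pink 100 251 [0.4659 0.2957] 0.0291
pink 130 239 [0.4651 0.2941] 0.0274
pink 200 183 [0.4651 0.2921] 0.0237
green 60 207 [0.4567 0.0768] 0.0261
green 80 197 [0.4567 0.0752] 0.0261
green 100 171 [0.4558 0.0751] 0.0243
orange 60 456 [ 0.4331 -0.1008] 0.0409
orange 80 422 [ 0.4334 -0.0995] 0.0388
orange 100 400 [ 0.4333 -0.0991] 0.0371
orange 130 374 [ 0.4334 -0.0981] 0.0357
orange 200 224 [ 0.4335 -0.0967] 0.0312
blue 60 248 [ 0.4615 -0.3305] 0.0256
blue 80 239 [ 0.4615 -0.3306] 0.0256
blue 100 225 [ 0.4623 -0.3305] 0.0239
blue 130 214 [ 0.4623 -0.3304] 0.0239
```

View pics/c.png

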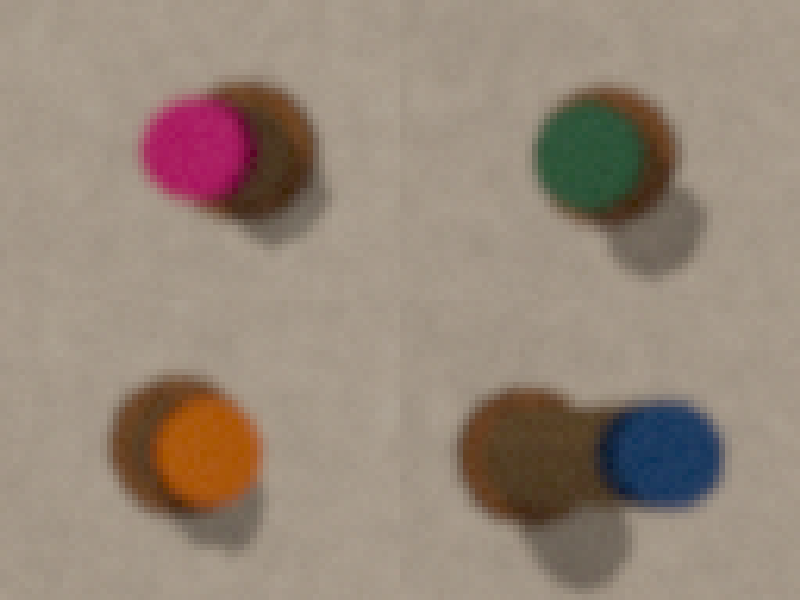

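Call:
step_arm(
  series=[
    [0, 0, 0, 0, 0, 1, 85],
    [0, 0, 0, 0, 0, 1, 85],
    [0, 0, 0, 0, 0, 1, 85],
    [0, 0, 0, 0, 0, 1, 85],
    [0, 0, 0, 0, 0, 1, 85],
  ],
)

```text
clock: 0.7
tcp_pos: [0.2108, 0.6411, 0.253]
orientation: [[-0.726, 0.687, -0.0], [0.687, 0.726, -0.0], [-0.0, -0.0, -1.0]]
ft_force: [-0.2, 1.0, -0.5]
finger_gap: 0.994
gripper_force: 0.0
```

Call:
step_arm(
  series=[
    [0, 0, 0, 0, 0, 1, 85],
    [0, 0, 0, 0, 0, 1, 85],
    [0, 0, 0, 0, 0, 1, 85],
    [0, 0, 0, 0, 0, 1, 85],
    [0, 0, 0, 0, 0, 1, 85],
  ],
)

```text
clock: 1.2
tcp_pos: [0.2108, 0.6411, 0.253]
orientation: [[-0.368, 0.93, -0.0], [0.93, 0.368, -0.0], [-0.0, -0.0, -1.0]]
ft_force: [-0.9, -0.6, 0.4]
finger_gap: 0.997
gripper_force: 0.0
```

Call:
step_arm(
  series=[
    [0, 0, 0, 0, 0, 1, 85],
    [0, 0, 0, 0, 0, 1, 85],
    [0, 0, 0, 0, 0, 1, 85],
    [0, 0, 0, 0, 0, 1, 85],
    [0, 0, 0, 0, 0, 0.36, 85],
  ],
)

```text
clock: 1.7
tcp_pos: [0.2107, 0.6411, 0.253]
orientation: [[0.002, 1.0, -0.0], [1.0, -0.002, -0.001], [-0.001, -0.0, -1.0]]
ft_force: [-0.4, -0.4, -0.9]
finger_gap: 0.995
gripper_force: 0.0
```

Call:
step_arm(
  series=[
    [-0.92, 0.68, 0, 0, 0, 0, 85],
    [-0.92, 0.68, 0, 0, 0, 0, 85],
    [-0.92, 0.68, 0, 0, 0, 0, 85],
    [-0.92, 0.68, 0, 0, 0, 0, 85],
    [-0.92, 0.68, 0, 0, 0, 0, 85],
  ],
)

```text
clock: 2.2
tcp_pos: [0.2965, 0.5252, 0.2533]
orientation: [[-0.001, 1.0, -0.0], [1.0, 0.001, -0.0], [-0.0, -0.0, -1.0]]
ft_force: [0.4, 0.2, -0.3]
finger_gap: 0.994
gripper_force: 0.0
```

Call:
step_arm(
  series=[
    [-0.92, 0.68, 0, 0, 0, 0, 85],
    [-0.92, 0.68, 0, 0, 0, 0, 85],
    [-0.92, 0.68, 0, 0, 0, 0, 85],
    [-0.92, 0.68, 0, 0, 0, 0, 85],
    [-0.92, 0.68, 0, 0, 0, 0, 85],
  ],
)

```text
clock: 2.7
tcp_pos: [0.3814, 0.4101, 0.2533]
orientation: [[-0.001, 1.0, 0.0], [1.0, 0.001, 0.0], [0.0, 0.0, -1.0]]
ft_force: [0.1, 0.2, -0.1]
finger_gap: 0.994
gripper_force: 0.0
```

Call:
step_arm(
  series=[
    [-0.92, 0.68, 0, 0, 0, 0, 85],
    [-0.92, 0.68, 0, 0, 0, 0, 85],
    [-0.92, 0.68, 0, 0, 0, 0, 85],
    [-0.92, 0.68, 0, 0, 0, 0, 85],
    [-0.92, 0.68, 0, 0, 0, 0, 85],
  ],
)

```text
clock: 3.2
tcp_pos: [0.4664, 0.2952, 0.2534]
orientation: [[-0.001, 1.0, 0.0], [1.0, 0.001, 0.0], [0.0, 0.0, -1.0]]
ft_force: [0.8, -0.8, 0.5]
finger_gap: 0.994
gripper_force: 0.0
```

Call:
step_arm(
  series=[
    [0, -0.05, 0.9, 0, 0, 0, 85],
    [0, 0, 0.9, 0, 0, 0, 85],
    [0, 0, 0.9, 0, 0, 0, 85],
    [0, 0, 0.9, 0, 0, 0, 85],
    [0, 0, 0.9, 0, 0, 0, 85],
  ],
)

```text
clock: 3.7
tcp_pos: [0.4646, 0.2962, 0.14]
orientation: [[-0.001, 1.0, 0.0], [1.0, 0.001, 0.0], [0.0, 0.0, -1.0]]
ft_force: [0.8, 0.9, -0.2]
finger_gap: 1.0
gripper_force: 0.0
```

Call:
step_arm(
  series=[
    [0, 0, 0.9, 0, 0, 0, 85],
    [0, 0, 0.9, 0, 0, 0, 85],
    [0, 0, 0.9, 0, 0, 0, 85],
    [0, 0, 0.9, 0, 0, 0, 85],
    [0, 0, 0.6, 0, 0, 0, 85],
  ],
)

```text
clock: 4.2
tcp_pos: [0.4641, 0.2959, 0.0343]
orientation: [[-0.001, 1.0, -0.001], [1.0, 0.001, -0.001], [-0.001, -0.001, -1.0]]
ft_force: [-0.4, 0.1, 0.7]
finger_gap: 0.999
gripper_force: 0.0
```

Call:
step_arm(
  series=[
    [0, 0, 0, 0, 0, 0, 60],
    [0, 0, 0, 0, 0, 0, 40],
    [0, 0, 0, 0, 0, 0, 15],
    [0, 0, 0, 0, 0, 0, 15],
    [0, 0, 0, 0, 0, 0, 15],
  ],
)

```text
clock: 4.7
tcp_pos: [0.4653, 0.2967, 0.037]
orientation: [[0.0, 1.0, 0.002], [1.0, -0.0, 0.002], [0.002, 0.002, -1.0]]
ft_force: [-0.7, -0.2, 6.3]
finger_gap: 0.338
gripper_force: 59.0
```

Call:
step_arm(
  series=[
    [0, 0, 0.0, 0, 0, 0, 15],
    [0, 0, -0.4, 0, 0, 0, 15],
    [0, 0, -1, 0, 0, 0, 15],
    [0, 0, -1, 0, 0, 0, 15],
    [0, 0, -1, 0, 0, 0, 15],
  ],
)

```text
clock: 5.2
tcp_pos: [0.4644, 0.296, 0.1223]
orientation: [[0.0, 1.0, -0.0], [1.0, -0.0, -0.0], [-0.0, -0.0, -1.0]]
ft_force: [0.4, 0.5, -0.5]
finger_gap: 0.337
gripper_force: 59.2
```

Call:
step_arm(
  series=[
    [0, 0, -0.6, 0, 0, 0, 15],
    [-0.76, 0.75, -0.5, 0, 0, 0, 15],
    [-0.76, 0.75, 0, 0, 0, 0, 15],
    [-0.76, 0.75, 0, 0, 0, 0, 15],
    [-0.76, 0.75, 0, 0, 0, 0, 15],
  ],
)

```text
clock: 5.7
tcp_pos: [0.5401, 0.2195, 0.1492]
orientation: [[-0.0, 1.0, 0.001], [1.0, 0.0, 0.001], [0.001, 0.001, -1.0]]
ft_force: [0.4, 0.3, -1.1]
finger_gap: 0.341
gripper_force: 59.3
```

Call:
step_arm(
  series=[
    [-0.76, 0.75, 0, 0, 0, 0, 15],
    [-0.76, 0.75, 0, 0, 0, 0, 15],
    [-0.76, 0.75, 0, 0, 0, 0, 15],
    [-0.76, 0.75, 0, 0, 0, 0, 15],
    [-0.76, 0.75, 0, 0, 0, 0, 15],
  ],
)

```text
clock: 6.2
tcp_pos: [0.6338, 0.1243, 0.149]
orientation: [[0.0, 1.0, 0.0], [1.0, -0.0, 0.0], [0.0, 0.0, -1.0]]
ft_force: [0.3, 0.1, -1.0]
finger_gap: 0.34
gripper_force: 59.3
```

Call:
step_arm(
  series=[
    [-0.8, 0.75, 0, 0, 0, 0, 15],
    [0, 0, 0, 0, 0, 0, 15],
    [0, 0, 0, 0, 0, 0, 15],
    [0, 0, 0, 0, 0, 0, 15],
    [0, 0, 0, 0, 0, 0, 15],
  ],
)

```text
clock: 6.7
tcp_pos: [0.6513, 0.1066, 0.1484]
orientation: [[-0.002, 1.0, -0.001], [1.0, 0.002, 0.001], [0.001, -0.001, -1.0]]
ft_force: [-0.3, -0.9, -0.7]
finger_gap: 0.336
gripper_force: 59.4
```

Run:
```python
from h import *
a=env.snapshot("top")[:,:,::-1]; b=env.snapshot("side")[:,:,::-1]
cv2.imwrite("pics/p1.png",np.hstack([a[100:340,180:500],b[120:360,180:500]]))
```

```text
(no output)
```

View pics/p1.png

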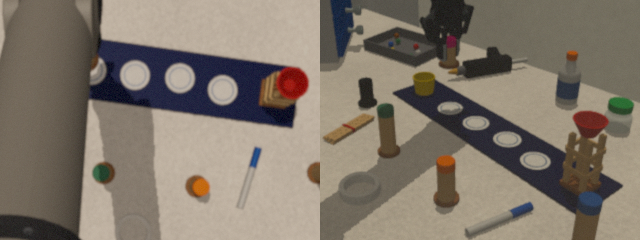

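The side crop shows pink held upright above the board at about (452,50), and mark_a is free. I'm lowering it now.

Call:
step_arm(
  series=[
    [-0.04, 0.11, 0.8, 0, 0, 0, 15],
    [0, 0, 0.9, 0, 0, 0, 15],
    [0, 0, 0.9, 0, 0, 0, 15],
    [0, 0, 0.8, 0, 0, 0, 15],
    [0, 0, 0.4, 0, 0, 0, 15],
  ],
)

```text
clock: 7.3
tcp_pos: [0.6535, 0.1046, 0.0515]
orientation: [[-0.001, 1.0, -0.003], [1.0, 0.001, -0.0], [-0.0, -0.003, -1.0]]
ft_force: [0.4, 0.9, -0.2]
finger_gap: 0.337
gripper_force: 59.4
```

Call:
step_arm(
  series=[
    [0, 0, 0.3, 0, 0, 0, 15],
    [0, 0, 0.06, 0, 0, 0, 15],
    [0, 0, 0.03, 0, 0, 0, 15],
    [0, 0, 0.0, 0, 0, 0, 15],
    [0, 0, 0.0, 0, 0, 0, 15],
  ],
)

```text
clock: 7.8
tcp_pos: [0.6553, 0.1043, 0.0443]
orientation: [[0.0, 1.0, 0.001], [1.0, -0.0, 0.0], [0.0, 0.001, -1.0]]
ft_force: [-0.5, -0.2, -1.4]
finger_gap: 0.335
gripper_force: 59.4
```

Call:
step_arm(
  series=[
    [0, 0, 0.06, 0, 0, 0, 15],
    [0, 0, 0, 0, 0, 0, 15],
    [0, 0, 0, 0, 0, 0, 36],
    [0, 0, 0, 0, 0, 0, 50],
    [0, 0, 0, 0, 0, 0, 70],
  ],
)

```text
clock: 8.3
tcp_pos: [0.6548, 0.1042, 0.042]
orientation: [[0.0, 1.0, 0.0], [1.0, -0.0, 0.0], [0.0, 0.0, -1.0]]
ft_force: [-0.8, -0.1, -0.4]
finger_gap: 0.741
gripper_force: 0.0
```

Call:
step_arm(
  series=[
    [0, 0, 0, 0, 0, 0, 85],
    [0, 0, 0, 0, 0, 0, 85],
    [0, 0, -0.5, 0, 0, 0, 85],
    [0, 0, -0.9, 0, 0, 0, 85],
    [0, 0, -0.9, 0, 0, 0, 85],
  ],
)

```text
clock: 8.8
tcp_pos: [0.6548, 0.104, 0.1007]
orientation: [[0.0, 1.0, -0.0], [1.0, -0.0, -0.0], [-0.0, -0.0, -1.0]]
ft_force: [0.3, -0.4, -0.2]
finger_gap: 0.992
gripper_force: 0.0
```

Call:
step_arm(
  series=[
    [0, 0, -0.9, 0, 0, 0, 85],
    [0, 0, -0.9, 0, 0, 0, 85],
    [0, 0, -0.9, 0, 0, 0, 85],
    [0, -0.9, 0, 0, 0, 0, 85],
    [-0.1, -0.9, 0, 0, 0, 0, 85],
  ],
)

```text
clock: 9.3
tcp_pos: [0.6103, 0.1019, 0.1689]
orientation: [[0.0, 1.0, 0.003], [1.0, -0.0, 0.001], [0.001, 0.003, -1.0]]
ft_force: [-0.8, -0.4, 0.2]
finger_gap: 0.992
gripper_force: 0.0
```

Call:
step_arm(
  series=[
    [-0.2, -0.9, 0, 0, 0, 0, 85],
    [-0.2, -0.9, 0, 0, 0, 0, 85],
    [-0.2, -0.9, 0, 0, 0, 0, 85],
    [-0.2, -0.9, 0, 0, 0, 0, 85],
    [-0.2, -0.9, 0, 0, 0, 0, 85],
  ],
)

```text
clock: 9.8
tcp_pos: [0.4966, 0.0764, 0.1679]
orientation: [[0.001, 1.0, 0.001], [1.0, -0.001, 0.001], [0.001, 0.001, -1.0]]
ft_force: [-0.3, 0.6, 0.3]
finger_gap: 0.997
gripper_force: 0.0
```

Call:
step_arm(
  series=[
    [0, -0.9, 0, 0, 0, 0, 85],
    [0, -0.75, 0, 0, 0, 0, 85],
    [0, 0, 0, 0, 0, 0, 85],
    [0, 0, 0, 0, 0, 0, 85],
    [0, 0, 0, 0, 0, 0, 85],
  ],
)

```text
clock: 10.3
tcp_pos: [0.4574, 0.0768, 0.1677]
orientation: [[0.0, 1.0, 0.002], [1.0, -0.0, 0.0], [0.0, 0.002, -1.0]]
ft_force: [-0.2, 1.0, -0.1]
finger_gap: 0.999
gripper_force: 0.0
```

Run:
```python
from h import *
a=env.snapshot("top")[:,:,::-1]; b=env.snapshot("side")[:,:,::-1]
cv2.imwrite("pics/p2.png",np.hstack([a[100:340,180:500],b[120:360,180:500]]))
```

```text
(no output)
```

View pics/p2.png

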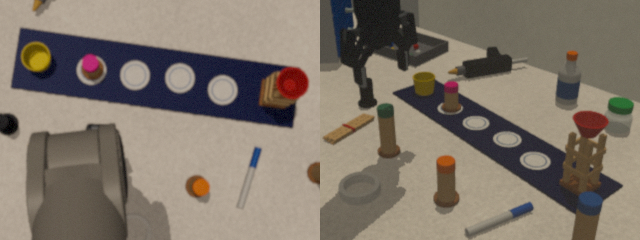

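Pink stands upright on mark_a at crop (92,68). The jaws are above green.

Call:
step_arm(
  series=[
    [0, 0, 0.8, 0, 0, 0, 85],
    [0, 0, 0.9, 0, 0, 0, 85],
    [0, 0, 0.9, 0, 0, 0, 85],
    [0, 0, 0.8, 0, 0, 0, 85],
    [0, 0, 0.26, 0, 0, 0, 85],
  ],
)

```text
clock: 10.9
tcp_pos: [0.4555, 0.0763, 0.0738]
orientation: [[0.0, 1.0, -0.003], [1.0, -0.0, -0.001], [-0.001, -0.003, -1.0]]
ft_force: [-0.1, 0.3, 0.8]
finger_gap: 0.993
gripper_force: 0.0
```

Call:
step_arm(
  series=[
    [0, 0, 0, 0, 0, 0, 85],
    [0, 0, 0, 0, 0, 0, 60],
    [0, 0, 0, 0, 0, 0, 40],
    [0, 0, 0, 0, 0, 0, 15],
    [0, 0, 0, 0, 0, 0, 15],
  ],
)

```text
clock: 11.4
tcp_pos: [0.4564, 0.0769, 0.0762]
orientation: [[0.0, 1.0, 0.001], [1.0, -0.0, 0.001], [0.001, 0.001, -1.0]]
ft_force: [-2.7, -1.0, 16.4]
finger_gap: 0.336
gripper_force: 57.8
```

Call:
step_arm(
  series=[
    [0, 0, 0, 0, 0, 0, 15],
    [0, 0, 0, 0, 0, 0, 15],
    [0, 0, 0, 0, 0, 0, 15],
    [0, 0, -0.5, 0, 0, 0, 15],
    [0, 0, -0.7, 0, 0, 0, 15],
  ],
)

```text
clock: 11.9
tcp_pos: [0.4554, 0.0764, 0.106]
orientation: [[0.0, 1.0, -0.002], [1.0, -0.0, -0.001], [-0.001, -0.002, -1.0]]
ft_force: [0.4, -0.4, -0.6]
finger_gap: 0.333
gripper_force: 59.2
```

Call:
step_arm(
  series=[
    [0, 0, -0.9, 0, 0, 0, 15],
    [0, 0, -0.9, 0, 0, 0, 15],
    [0, 0, -0.9, 0, 0, 0, 15],
    [-0.7, 0.9, 0, 0, 0, 0, 15],
    [-0.7, 0.9, 0, 0, 0, 0, 15],
  ],
)

```text
clock: 12.4
tcp_pos: [0.5017, 0.0421, 0.1748]
orientation: [[-0.002, 1.0, 0.002], [1.0, 0.002, 0.002], [0.002, 0.002, -1.0]]
ft_force: [0.4, 0.4, -1.1]
finger_gap: 0.332
gripper_force: 59.3
```

Call:
step_arm(
  series=[
    [-0.7, 0.9, 0, 0, 0, 0, 15],
    [-0.7, 0.9, 0, 0, 0, 0, 15],
    [-0.7, 0.9, 0, 0, 0, 0, 15],
    [-0.7, 0.9, 0, 0, 0, 0, 15],
    [-0.7, 0.9, 0, 0, 0, 0, 15],
  ],
)

```text
clock: 12.9
tcp_pos: [0.6142, -0.0466, 0.1739]
orientation: [[0.0, 1.0, 0.0], [1.0, -0.0, -0.0], [-0.0, 0.0, -1.0]]
ft_force: [-0.2, -0.4, -1.0]
finger_gap: 0.338
gripper_force: 59.3
```

Call:
step_arm(
  series=[
    [-0.7, 0.9, 0, 0, 0, 0, 15],
    [0, 0.22, 0, 0, 0, 0, 15],
    [0, 0, 0, 0, 0, 0, 15],
    [0, 0, 0, 0, 0, 0, 15],
    [0, 0, 0, 0, 0, 0, 15],
  ],
)

```text
clock: 13.4
tcp_pos: [0.6407, -0.0622, 0.1731]
orientation: [[-0.001, 1.0, -0.001], [1.0, 0.001, 0.001], [0.001, -0.001, -1.0]]
ft_force: [-0.8, -1.0, -0.4]
finger_gap: 0.336
gripper_force: 59.4
```

Call:
step_arm(
  series=[
    [-0.11, 0, 0.8, 0, 0, 0, 15],
    [0, 0, 0.9, 0, 0, 0, 15],
    [0, 0, 0.9, 0, 0, 0, 15],
    [0, 0, 0.6, 0, 0, 0, 15],
    [0, 0, 0.3, 0, 0, 0, 15],
  ],
)

```text
clock: 13.9
tcp_pos: [0.6405, -0.0654, 0.0842]
orientation: [[-0.001, 1.0, -0.002], [1.0, 0.001, 0.0], [0.0, -0.002, -1.0]]
ft_force: [-0.1, -0.3, -1.0]
finger_gap: 0.335
gripper_force: 59.4
```

Call:
step_arm(
  series=[
    [0, 0, 0.06, 0, 0, 0, 15],
    [0, 0, 0.06, 0, 0, 0, 15],
    [0, 0, 0, 0, 0, 0, 15],
    [0, 0, 0, 0, 0, 0, 15],
    [0, 0, 0, 0, 0, 0, 15],
  ],
)

```text
clock: 14.4
tcp_pos: [0.6419, -0.0661, 0.0831]
orientation: [[0.0, 1.0, 0.001], [1.0, -0.0, 0.0], [0.0, 0.001, -1.0]]
ft_force: [-0.7, -0.4, -0.6]
finger_gap: 0.337
gripper_force: 59.4
```

Call:
step_arm(
  series=[
    [0, 0, 0.04, 0, 0, 0, 15],
    [0, 0, 0, 0, 0, 0, 15],
    [0, 0, 0, 0, 0, 0, 36],
    [0, 0, 0, 0, 0, 0, 50],
    [0, 0, 0, 0, 0, 0, 70],
  ],
)

```text
clock: 14.9
tcp_pos: [0.6415, -0.0661, 0.0814]
orientation: [[0.0, 1.0, -0.0], [1.0, -0.0, -0.0], [-0.0, -0.0, -1.0]]
ft_force: [-0.4, -0.1, 0.1]
finger_gap: 0.739
gripper_force: 0.0
```

Call:
step_arm(
  series=[
    [0, 0, 0, 0, 0, 0, 85],
    [0, 0, 0, 0, 0, 0, 85],
    [0, 0, -0.5, 0, 0, 0, 85],
    [0, 0, -0.9, 0, 0, 0, 85],
    [0, 0, -0.9, 0, 0, 0, 85],
  ],
)

```text
clock: 15.4
tcp_pos: [0.6415, -0.0663, 0.1403]
orientation: [[0.0, 1.0, -0.0], [1.0, -0.0, -0.0], [-0.0, -0.0, -1.0]]
ft_force: [-0.1, 1.0, 0.0]
finger_gap: 0.996
gripper_force: 0.0
```

Call:
step_arm(
  series=[
    [0, 0, -0.9, 0, 0, 0, 85],
    [0, 0, -0.8, 0, 0, 0, 85],
    [0, 0, 0, 0, 0, 0, 85],
    [0, -0.9, 0, 0, 0, 0, 85],
    [-0.1, -0.9, 0, 0, 0, 0, 85],
  ],
)

```text
clock: 15.9
tcp_pos: [0.596, -0.0682, 0.1812]
orientation: [[-0.001, 1.0, -0.0], [1.0, 0.001, 0.0], [0.0, -0.0, -1.0]]
ft_force: [-0.6, 0.2, 0.1]
finger_gap: 0.991
gripper_force: 0.0
```

Call:
step_arm(
  series=[
    [-0.2, -0.9, 0, 0, 0, 0, 85],
    [-0.2, -0.9, 0, 0, 0, 0, 85],
    [-0.2, -0.9, 0, 0, 0, 0, 85],
    [-0.2, -0.9, 0, 0, 0, 0, 85],
    [-0.2, -0.9, 0, 0, 0, 0, 85],
  ],
)

```text
clock: 16.4
tcp_pos: [0.4828, -0.0937, 0.1812]
orientation: [[0.0, 1.0, -0.001], [1.0, -0.0, 0.0], [0.0, -0.001, -1.0]]
ft_force: [-0.5, -0.6, 1.0]
finger_gap: 0.996
gripper_force: 0.0
```

Call:
step_arm(
  series=[
    [-0.2, -0.9, 0, 0, 0, 0, 85],
    [0, -0.9, 0, 0, 0, 0, 85],
    [0, -0.3, 0, 0, 0, 0, 85],
    [0, 0, 0, 0, 0, 0, 85],
    [0, 0, 0, 0, 0, 0, 85],
  ],
)

```text
clock: 16.9
tcp_pos: [0.4327, -0.0984, 0.1818]
orientation: [[-0.001, 1.0, 0.001], [1.0, 0.001, -0.0], [-0.0, 0.001, -1.0]]
ft_force: [0.3, 0.7, 0.3]
finger_gap: 0.995
gripper_force: 0.0
```

Run:
```python
from h import *
a=env.snapshot("top")[:,:,::-1]; b=env.snapshot("side")[:,:,::-1]
cv2.imwrite("pics/p3.png",np.hstack([a[100:340,180:500],b[120:360,180:500]]))
```

```text
(no output)
```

View pics/p3.png

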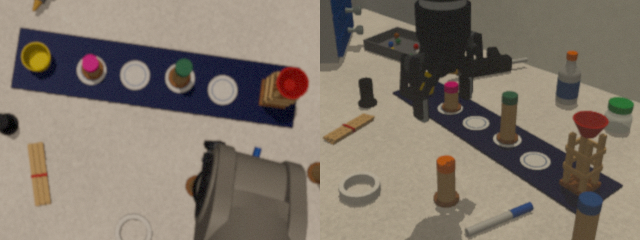

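Green stands on mark_c at crop (182,72), and the jaws are above orange.

Call:
step_arm(
  series=[
    [0, 0, 0.8, 0, 0, 0, 85],
    [0, 0, 0.9, 0, 0, 0, 85],
    [0, 0, 0.9, 0, 0, 0, 85],
    [0, 0, 0.9, 0, 0, 0, 85],
    [0, 0, 0.9, 0, 0, 0, 85],
  ],
)

```text
clock: 17.5
tcp_pos: [0.4326, -0.0985, 0.0704]
orientation: [[-0.0, 1.0, 0.0], [1.0, 0.0, -0.0], [-0.0, 0.0, -1.0]]
ft_force: [-0.1, 0.2, -0.4]
finger_gap: 0.997
gripper_force: 0.0
```

Call:
step_arm(
  series=[
    [0, 0, 0.6, 0, 0, 0, 85],
    [0, 0, 0, 0, 0, 0, 85],
    [0, 0, 0, 0, 0, 0, 60],
    [0, 0, 0, 0, 0, 0, 40],
    [0, 0, 0, 0, 0, 0, 15],
  ],
)

```text
clock: 18.0
tcp_pos: [0.4323, -0.0986, 0.0573]
orientation: [[-0.0, 1.0, 0.002], [1.0, 0.0, 0.0], [0.0, 0.002, -1.0]]
ft_force: [0.1, -0.6, 0.1]
finger_gap: 0.516
gripper_force: 0.0
```

Call:
step_arm(
  series=[
    [0, 0, 0, 0, 0, 0, 15],
    [0, 0, 0, 0, 0, 0, 15],
    [0, 0, 0, 0, 0, 0, 15],
    [0, 0, 0, 0, 0, 0, 15],
    [0, 0, 0, 0, 0, 0, 15],
  ],
)

```text
clock: 18.5
tcp_pos: [0.4322, -0.0985, 0.0573]
orientation: [[0.0, 1.0, 0.001], [1.0, -0.0, 0.0], [0.0, 0.001, -1.0]]
ft_force: [-0.7, 0.3, 5.7]
finger_gap: 0.338
gripper_force: 58.6
```

Call:
step_arm(
  series=[
    [0, 0, -0.5, 0, 0, 0, 15],
    [0, 0, -0.9, 0, 0, 0, 15],
    [0, 0, -0.9, 0, 0, 0, 15],
    [0, 0, -0.9, 0, 0, 0, 15],
    [0, 0, -0.9, 0, 0, 0, 15],
  ],
)

```text
clock: 19.0
tcp_pos: [0.4312, -0.0987, 0.1607]
orientation: [[0.001, 1.0, 0.0], [1.0, -0.001, 0.0], [0.0, 0.0, -1.0]]
ft_force: [0.9, -0.5, -1.0]
finger_gap: 0.339
gripper_force: 59.3
```

Call:
step_arm(
  series=[
    [0, 0, -0.9, 0, 0, 0, 15],
    [0.53, 0.9, 0, 0, 0, 0, 15],
    [0.53, 0.9, 0, 0, 0, 0, 15],
    [0.53, 0.9, 0, 0, 0, 0, 15],
    [0.53, 0.9, 0, 0, 0, 0, 15],
  ],
)

```text
clock: 19.5
tcp_pos: [0.5221, -0.045, 0.1825]
orientation: [[0.0, 1.0, 0.0], [1.0, -0.0, 0.0], [0.0, 0.0, -1.0]]
ft_force: [0.7, -0.2, -0.7]
finger_gap: 0.336
gripper_force: 59.4
```

Call:
step_arm(
  series=[
    [0.53, 0.9, 0, 0, 0, 0, 15],
    [0.53, 0.9, 0, 0, 0, 0, 15],
    [0.53, 0.9, 0, 0, 0, 0, 15],
    [0.53, 0.9, 0, 0, 0, 0, 15],
    [0.56, 0.9, 0, 0, 0, 0, 15],
  ],
)

```text
clock: 20.0
tcp_pos: [0.6345, 0.0218, 0.1825]
orientation: [[0.0, 1.0, -0.0], [1.0, -0.0, -0.0], [-0.0, -0.0, -1.0]]
ft_force: [0.2, 0.0, -0.8]
finger_gap: 0.335
gripper_force: 59.4
```

Call:
step_arm(
  series=[
    [0, 0.43, 0, 0, 0, 0, 15],
    [0, 0, 0, 0, 0, 0, 15],
    [0, 0, 0, 0, 0, 0, 15],
    [0, 0, 0, 0, 0, 0, 15],
    [0, 0, 0, 0, 0, 0, 15],
  ],
)

```text
clock: 20.5
tcp_pos: [0.644, 0.0206, 0.1818]
orientation: [[0.001, 1.0, -0.0], [1.0, -0.001, 0.0], [0.0, -0.0, -1.0]]
ft_force: [-0.2, -0.5, -0.6]
finger_gap: 0.337
gripper_force: 59.3
```

Call:
step_arm(
  series=[
    [0.04, 0.06, 0.9, 0, 0, 0, 15],
    [0, 0, 0.95, 0, 0, 0, 15],
    [0, 0, 0.95, 0, 0, 0, 15],
    [0, 0, 0.95, 0, 0, 0, 15],
    [0, 0, 0.7, 0, 0, 0, 15],
  ],
)

```text
clock: 21.0
tcp_pos: [0.6453, 0.0222, 0.0689]
orientation: [[0.001, 1.0, -0.002], [1.0, -0.001, -0.0], [-0.0, -0.002, -1.0]]
ft_force: [0.7, -0.0, -0.6]
finger_gap: 0.335
gripper_force: 59.4
```

Call:
step_arm(
  series=[
    [0, 0, 0.2, 0, 0, 0, 15],
    [0, 0, 0.06, 0, 0, 0, 15],
    [0, 0, 0, 0, 0, 0, 15],
    [0, 0, 0, 0, 0, 0, 15],
    [0, 0, 0, 0, 0, 0, 15],
  ],
)

```text
clock: 21.5
tcp_pos: [0.6469, 0.0224, 0.0646]
orientation: [[0.0, 1.0, 0.001], [1.0, -0.0, 0.0], [0.0, 0.001, -1.0]]
ft_force: [-0.6, 0.2, -0.4]
finger_gap: 0.335
gripper_force: 59.6
```

Call:
step_arm(
  series=[
    [0, 0, 0.06, 0, 0, 0, 15],
    [0, 0, 0, 0, 0, 0, 15],
    [0, 0, 0, 0, 0, 0, 36],
    [0, 0, 0, 0, 0, 0, 50],
    [0, 0, 0, 0, 0, 0, 70],
  ],
)

```text
clock: 22.0
tcp_pos: [0.6463, 0.0224, 0.0622]
orientation: [[0.0, 1.0, -0.0], [1.0, -0.0, 0.0], [0.0, -0.0, -1.0]]
ft_force: [0.6, -0.7, -0.5]
finger_gap: 0.738
gripper_force: 0.0
```

Call:
step_arm(
  series=[
    [0, 0, 0, 0, 0, 0, 85],
    [0, 0, 0, 0, 0, 0, 85],
    [0, 0, -0.5, 0, 0, 0, 85],
    [0, 0, -0.9, 0, 0, 0, 85],
    [0, 0, -0.9, 0, 0, 0, 85],
  ],
)

```text
clock: 22.5
tcp_pos: [0.6462, 0.0222, 0.121]
orientation: [[0.0, 1.0, -0.0], [1.0, -0.0, -0.0], [-0.0, -0.0, -1.0]]
ft_force: [-0.3, 0.5, 0.6]
finger_gap: 0.996
gripper_force: 0.0
```

Call:
step_arm(
  series=[
    [0, 0, -1, 0, 0, 0, 85],
    [0, 0, -1, 0, 0, 0, 85],
    [0, 0, -1, 0, 0, 0, 85],
    [0, 0, -1, 0, 0, 0, 85],
    [0, 0, -1, 0, 0, 0, 85],
  ],
)

```text
clock: 23.0
tcp_pos: [0.6462, 0.0222, 0.2469]
orientation: [[0.001, 1.0, 0.001], [1.0, -0.001, 0.0], [0.0, 0.001, -1.0]]
ft_force: [0.1, 0.7, -0.2]
finger_gap: 0.995
gripper_force: 0.0
```

Call:
step_arm(
  series=[
    [-0.94, -0.49, 0, 0, 0, 0, 85],
    [-0.94, -0.49, 0, 0, 0, 0, 85],
    [-0.94, -0.49, 0, 0, 0, 0, 85],
    [-0.94, -0.49, 0, 0, 0, 0, 85],
    [-0.94, -0.49, 0, 0, 0, 0, 85],
  ],
)

```text
clock: 23.5
tcp_pos: [0.5844, -0.0962, 0.2458]
orientation: [[0.0, 1.0, 0.001], [1.0, -0.0, 0.0], [0.0, 0.001, -1.0]]
ft_force: [-1.2, -0.1, -0.7]
finger_gap: 0.997
gripper_force: 0.0
```

Call:
step_arm(
  series=[
    [-0.94, -0.49, 0, 0, 0, 0, 85],
    [-0.94, -0.49, 0, 0, 0, 0, 85],
    [-0.94, -0.49, 0, 0, 0, 0, 85],
    [-0.94, -0.49, 0, 0, 0, 0, 85],
    [-0.94, -0.49, 0, 0, 0, 0, 85],
  ],
)

```text
clock: 24.0
tcp_pos: [0.5231, -0.2137, 0.2458]
orientation: [[0.001, 1.0, 0.001], [1.0, -0.001, 0.0], [0.0, 0.001, -1.0]]
ft_force: [0.0, 0.2, 0.4]
finger_gap: 0.997
gripper_force: 0.0
```

Call:
step_arm(
  series=[
    [-0.94, -0.49, 0, 0, 0, 0, 85],
    [-0.94, -0.49, 0, 0, 0, 0, 85],
    [-0.94, -0.49, 0, 0, 0, 0, 85],
    [-0.94, -0.49, 0, 0, 0, 0, 85],
    [-0.94, -0.49, 0, 0, 0, 0, 85],
  ],
)

```text
clock: 24.5
tcp_pos: [0.4618, -0.3311, 0.2458]
orientation: [[0.001, 1.0, 0.001], [1.0, -0.001, -0.0], [-0.0, 0.001, -1.0]]
ft_force: [0.7, -0.2, -0.8]
finger_gap: 0.993
gripper_force: 0.0
```

Run:
```python
from h import *
a=env.snapshot("top")[:,:,::-1]; b=env.snapshot("side")[:,:,::-1]
cv2.imwrite("pics/p4.png",np.hstack([a[100:340,180:560],b[120:360,180:560]]))
print(env.get_state()["tcp_pos"])
```

```text
[ 0.4597 -0.3341  0.2461]
```

View pics/p4.png

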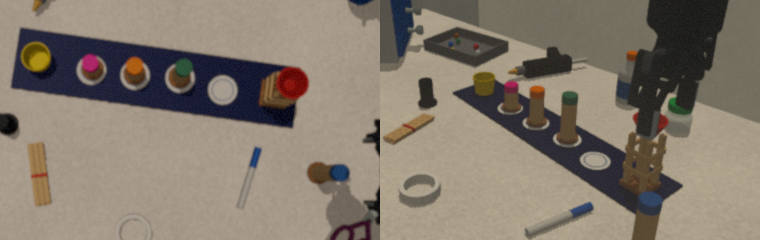

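Orange stands on mark_b at crop (134,72). Blue is untouched at (340,172), with the jaws above it.

Call:
step_arm(
  series=[
    [0.06, 0.07, 0.5, 0, 0, 0, 85],
    [0, 0, 0.9, 0, 0, 0, 85],
    [0, 0, 0.9, 0, 0, 0, 85],
    [0, 0, 0.9, 0, 0, 0, 85],
    [0, 0, 0.9, 0, 0, 0, 85],
  ],
)

```text
clock: 25.1
tcp_pos: [0.4651, -0.3266, 0.1407]
orientation: [[-0.002, 1.0, -0.0], [1.0, 0.002, 0.001], [0.001, -0.0, -1.0]]
ft_force: [-0.2, -0.3, -0.9]
finger_gap: 0.989
gripper_force: 0.0
```

Call:
step_arm(
  series=[
    [0, 0, 0.9, 0, 0, 0, 85],
    [0, 0, 0.9, 0, 0, 0, 85],
    [0, 0, 0.1, 0, 0, 0, 85],
    [0, 0, 0, 0, 0, 0, 85],
    [0, 0, 0, 0, 0, 0, 85],
  ],
)

```text
clock: 25.6
tcp_pos: [0.4651, -0.3285, 0.0956]
orientation: [[-0.0, 1.0, 0.001], [1.0, 0.0, -0.0], [-0.0, 0.001, -1.0]]
ft_force: [0.3, 0.5, -0.8]
finger_gap: 0.992
gripper_force: 0.0
```

Call:
step_arm(
  series=[
    [0, 0, 0, 0, 0, 0, 60],
    [0, 0, 0, 0, 0, 0, 40],
    [0, 0, 0, 0, 0, 0, 15],
    [0, 0, 0, 0, 0, 0, 15],
    [0, 0, 0, 0, 0, 0, 15],
  ],
)

```text
clock: 26.1
tcp_pos: [0.4642, -0.3289, 0.0952]
orientation: [[0.0, 1.0, 0.0], [1.0, -0.0, -0.0], [-0.0, 0.0, -1.0]]
ft_force: [-1.2, 0.1, 4.4]
finger_gap: 0.337
gripper_force: 58.6
```

Call:
step_arm(
  series=[
    [0, 0, 0, 0, 0, 0, 15],
    [0, 0, 0, 0, 0, 0, 15],
    [0, 0, 0, 0, 0, 0, 15],
    [0, 0, 0, 0, 0, 0, 15],
    [0, 0, 0, 0, 0, 0, 15],
  ],
)

```text
clock: 26.6
tcp_pos: [0.4643, -0.3289, 0.0952]
orientation: [[0.001, 1.0, 0.0], [1.0, -0.001, -0.0], [-0.0, 0.0, -1.0]]
ft_force: [-2.0, 0.4, 6.1]
finger_gap: 0.34
gripper_force: 58.6
```

Call:
step_arm(
  series=[
    [0, 0, -0.5, 0, 0, 0, 15],
    [0, 0, -0.9, 0, 0, 0, 15],
    [0, 0, -1, 0, 0, 0, 15],
    [0, 0, -1, 0, 0, 0, 15],
    [0, 0, -1, 0, 0, 0, 15],
  ],
)

```text
clock: 27.1
tcp_pos: [0.464, -0.3284, 0.2061]
orientation: [[0.0, 1.0, -0.0], [1.0, -0.0, 0.0], [0.0, -0.0, -1.0]]
ft_force: [0.4, 0.1, -1.6]
finger_gap: 0.338
gripper_force: 59.0
```

Call:
step_arm(
  series=[
    [0, 0, -1, 0, 0, 0, 15],
    [0, 0, -1, 0, 0, 0, 15],
    [0.8, 0.68, 0, 0, 0, 0, 15],
    [0.8, 0.68, 0, 0, 0, 0, 15],
    [0.8, 0.68, 0, 0, 0, 0, 15],
  ],
)

```text
clock: 27.6
tcp_pos: [0.5156, -0.2678, 0.2555]
orientation: [[0.001, 1.0, 0.001], [1.0, -0.001, 0.0], [0.0, 0.001, -1.0]]
ft_force: [0.0, -0.1, -2.1]
finger_gap: 0.343
gripper_force: 59.0
```

Call:
step_arm(
  series=[
    [0.8, 0.68, 0, 0, 0, 0, 15],
    [0.8, 0.68, 0, 0, 0, 0, 15],
    [0.8, 0.68, 0, 0, 0, 0, 15],
    [0.8, 0.68, 0, 0, 0, 0, 15],
    [0.8, 0.68, 0, 0, 0, 0, 15],
  ],
)

```text
clock: 28.1
tcp_pos: [0.6006, -0.1676, 0.2551]
orientation: [[0.0, 1.0, -0.0], [1.0, -0.0, 0.0], [0.0, -0.0, -1.0]]
ft_force: [-0.4, -0.8, -1.1]
finger_gap: 0.337
gripper_force: 59.0
```

Call:
step_arm(
  series=[
    [0.86, 0.76, 0, 0, 0, 0, 15],
    [0, 0, 0, 0, 0, 0, 15],
    [0, 0, 0, 0, 0, 0, 15],
    [0, 0, 0, 0, 0, 0, 15],
    [0, 0, 0, 0, 0, 0, 15],
  ],
)

```text
clock: 28.6
tcp_pos: [0.6185, -0.1484, 0.2551]
orientation: [[0.002, 1.0, -0.0], [1.0, -0.002, -0.0], [-0.0, -0.0, -1.0]]
ft_force: [0.9, -1.0, -0.8]
finger_gap: 0.336
gripper_force: 59.1
```

Run:
```python
from h import *
b=env.snapshot("side")[:,:,::-1]
cv2.imwrite("pics/p5.png",cv2.resize(b[60:360,260:580],(640,600)))
```

```text
(no output)
```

View pics/p5.png

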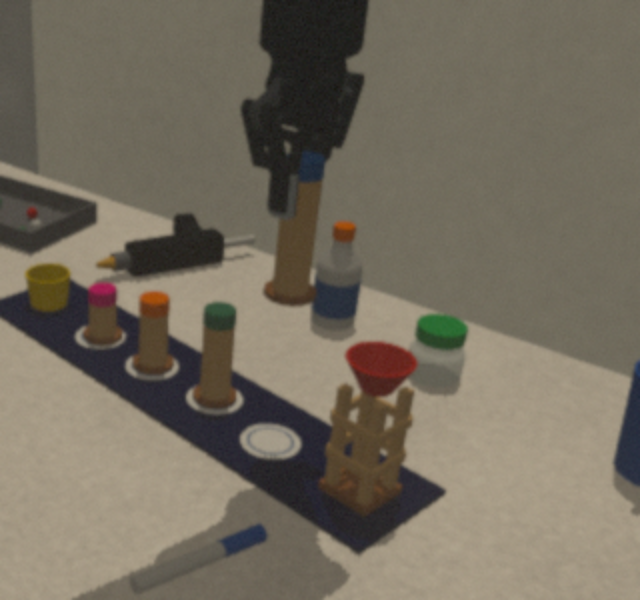

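Blue is held and shows a slight lean, with its foot at crop (290,290) and cap at (312,165). I'll measure how far the foot is offset before lowering it.

Run:
```python
from h import *
im=env.snapshot("side"); t=env.get_state()["tcp_pos"]; print(t)
hsv=cv2.cvtColor(im,cv2.COLOR_RGB2HSV)
m=cv2.inRange(hsv,(4,70,30),(25,255,255)); m[:, :385]=0; m[:,425]=0; m[:140]=0; m[214:]=0; m[:,426:]=0
for r in range(150,214,4):
    c=np.flatnonzero(m[r]); 
    if len(c): print(r,c.min(),c.max())
dz=t[2]-.0952
for z,dx,dy in((.123,0,0),(.12,0,0),(.006,0,0),(.0,0,0),(0,0,.005),(0,.005,0)): print(z,proj([t[0]+dx,t[1]+dy,dz+z],"side"))
for z in(.02,.04,.06): print("shaft centre",proj([t[0],t[1],dz+z],"side"))
```

```text
[ 0.6188 -0.148   0.255 ]
154 409 420
158 408 419
162 408 419
166 408 418
170 400 417
174 399 417
178 399 416
182 398 416
186 398 416
190 398 415
194 398 414
198 397 414
202 392 414
206 392 417
210 396 415
0.123 [409.0786 135.641 ]
0.12 [408.8865 137.5035]
0.006 [402.1301 203.0019]
0.0 [401.8016 206.1866]
0 [399.3388 205.2792]
0 [403.4762 205.2221]
shaft centre [402.9065 195.4752]
shaft centre [404.0402 184.4849]
shaft centre [405.2038 173.2045]
```

Call:
step_arm(
  series=[
    [0.15, 0, 0.8, 0, 0, 0, 15],
    [0, 0, 0.9, 0, 0, 0, 15],
    [0, 0, 0.9, 0, 0, 0, 15],
    [0, 0, 0.9, 0, 0, 0, 15],
    [0, 0, 0.9, 0, 0, 0, 15],
  ],
)

```text
clock: 29.2
tcp_pos: [0.6191, -0.1438, 0.1441]
orientation: [[0.001, 1.0, 0.0], [1.0, -0.001, -0.0], [-0.0, 0.0, -1.0]]
ft_force: [0.1, 0.3, -1.4]
finger_gap: 0.335
gripper_force: 59.1
```

Call:
step_arm(
  series=[
    [0, 0, 0.9, 0, 0, 0, 15],
    [0, 0, 0.5, 0, 0, 0, 15],
    [0, 0, 0.2, 0, 0, 0, 15],
    [0, 0, 0.05, 0, 0, 0, 15],
    [0, 0, 0, 0, 0, 0, 15],
  ],
)

```text
clock: 29.7
tcp_pos: [0.6198, -0.1437, 0.1043]
orientation: [[0.0, 1.0, 0.001], [1.0, -0.0, -0.0], [-0.0, 0.001, -1.0]]
ft_force: [0.5, 0.4, -1.0]
finger_gap: 0.338
gripper_force: 59.1
```

Call:
step_arm(
  series=[
    [0, 0, 0.04, 0, 0, 0, 15],
    [0, 0, 0, 0, 0, 0, 15],
    [0, 0, 0, 0, 0, 0, 15],
    [0, 0, 0, 0, 0, 0, 15],
    [0, 0, 0, 0, 0, 0, 15],
  ],
)

```text
clock: 30.2
tcp_pos: [0.6193, -0.1433, 0.1027]
orientation: [[0.0, 1.0, 0.0], [1.0, -0.0, 0.0], [0.0, 0.0, -1.0]]
ft_force: [-0.6, -0.7, -1.5]
finger_gap: 0.338
gripper_force: 59.1
```

Another 1.5 mm down, then release and rise straight up.

Call:
step_arm(
  series=[
    [0, 0, 0.05, 0, 0, 0, 15],
    [0, 0, 0, 0, 0, 0, 15],
    [0, 0, 0, 0, 0, 0, 15],
    [0, 0, 0, 0, 0, 0, 36],
    [0, 0, 0, 0, 0, 0, 50],
  ],
)

```text
clock: 30.7
tcp_pos: [0.6193, -0.1434, 0.1014]
orientation: [[0.0, 1.0, 0.0], [1.0, -0.0, -0.0], [-0.0, 0.0, -1.0]]
ft_force: [0.8, 0.7, -0.1]
finger_gap: 0.573
gripper_force: 0.0
```

Call:
step_arm(
  series=[
    [0, 0, 0, 0, 0, 0, 70],
    [0, 0, 0, 0, 0, 0, 85],
    [0, 0, 0, 0, 0, 0, 85],
    [0, 0, -0.5, 0, 0, 0, 85],
    [0, 0, -0.9, 0, 0, 0, 85],
  ],
)

```text
clock: 31.2
tcp_pos: [0.6183, -0.1431, 0.1359]
orientation: [[0.0, 1.0, -0.003], [1.0, -0.0, 0.0], [0.0, -0.003, -1.0]]
ft_force: [0.6, 0.4, 1.0]
finger_gap: 0.997
gripper_force: 0.0
```

Call:
step_arm(
  series=[
    [0, 0, -0.9, 0, 0, 0, 85],
    [0, 0, -0.9, 0, 0, 0, 85],
    [0, 0, -1, 0, 0, 0, 85],
    [0, 0, -1, 0, 0, 0, 85],
    [0, 0, -1, 0, 0, 0, 85],
  ],
)

```text
clock: 31.7
tcp_pos: [0.6191, -0.1436, 0.2584]
orientation: [[0.001, 1.0, 0.001], [1.0, -0.001, -0.0], [-0.0, 0.001, -1.0]]
ft_force: [0.8, 0.3, 0.9]
finger_gap: 0.995
gripper_force: 0.0
```

Call:
step_arm(
  series=[
    [0, -1, 0, 0, 0, 0, 85],
    [0, -1, 0, 0, 0, 0, 85],
    [0, -1, 0, 0, 0, 0, 85],
    [0, -1, 0, 0, 0, 0, 85],
    [0, -1, 0, 0, 0, 0, 85],
  ],
)

```text
clock: 32.2
tcp_pos: [0.4933, -0.1436, 0.2571]
orientation: [[0.001, 1.0, 0.001], [1.0, -0.001, 0.0], [0.0, 0.001, -1.0]]
ft_force: [0.3, 0.1, 0.0]
finger_gap: 0.998
gripper_force: 0.0
```

Call:
step_arm(
  series=[
    [-1, 0, 0, 0, 0, 0, 85],
    [-1, 0, 0, 0, 0, 0, 85],
    [-1, 0, 0, 0, 0, 0, 85],
    [-1, 0, 0, 0, 0, 0, 85],
    [-1, 0, 0, 0, 0, 0, 85],
  ],
)

```text
clock: 32.7
tcp_pos: [0.4942, -0.2695, 0.2573]
orientation: [[0.0, 1.0, 0.001], [1.0, -0.0, 0.0], [0.0, 0.001, -1.0]]
ft_force: [0.6, -0.3, 0.4]
finger_gap: 0.995
gripper_force: 0.0
```

Run:
```python
from h import *
im=env.snapshot("top"); b=env.snapshot("side")
cv2.imwrite("pics/p6.png",np.vstack([cv2.resize(im[120:240,180:500],(800,300)),cv2.resize(b[180:330,240:500],(520,300))[:, :].copy().__class__((300,800,3),np.uint8)*0+cv2.copyMakeBorder(cv2.resize(b[180:330,240:500],(520,300)),0,0,0,280,0)])[:,:,::-1])
hsv=cv2.cvtColor(im,cv2.COLOR_RGB2HSV)
M=dict(pink=(.6542,.1056),orange=(.6455,.0215),green=(.6411,-.0651),blue=(.619,-.1477))
for c,xy in M.items():
    p=proj([*xy,HT[c]+.006],"top"); lo,hi=HUE[c]
    m=cv2.inRange(hsv,(lo-4,80,40) if c!="orange" else (lo,200,40),(hi+2,255,255)); k=np.zeros_like(m); cv2.circle(k,tuple(int(v) for v in p),13,255,-1); m&=k
    px=np.argwhere(m)[:,::-1].astype(float)
    if len(px): a,w=top_axis(px,HT[c]+.006); print(c,len(px),a,"err mm",(a-xy)*1e3,w)
```

```text
pink 275 [0.6589 0.1044] err mm [ 4.6812 -1.2473] 0.03102402062808394
orange 225 [0.6466 0.0227] err mm [1.0754 1.2062] 0.028482503956830798
green 237 [ 0.6435 -0.0636] err mm [2.3545 1.5026] 0.029756654956800337
blue 439 [ 0.6258 -0.1522] err mm [ 6.8183 -4.4747] 0.04355376238204587
```

View pics/p6.png

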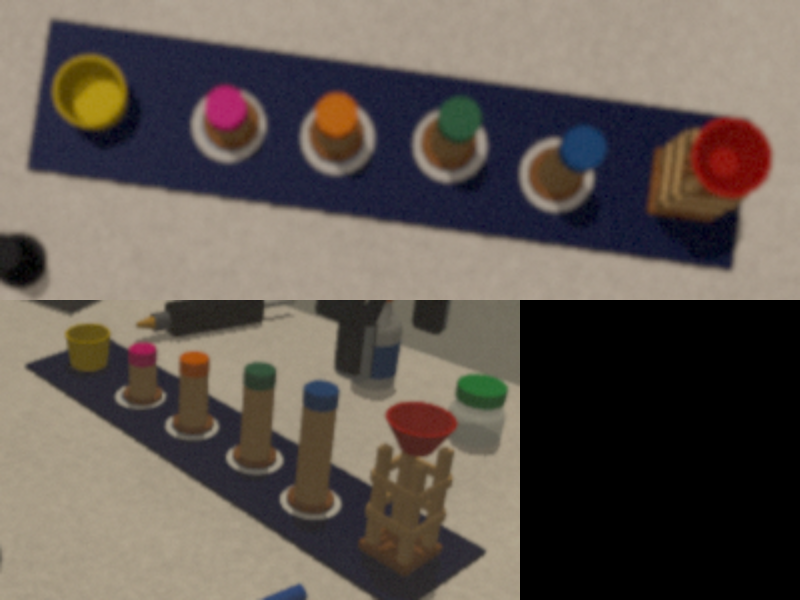

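All four stand upright, their feet inside the rings: pink (227,120), orange (337,130), green (452,140) and blue (557,173). The arm is clear of everything.

```bash
python3 -c "
from bench import env
print(env.hand_in())"
```

```text
the job is handed in; nothing more can be done
None
```

I handed the job in with blue, green, orange and pink standing upright and released on marks d, c, b and a, stepping down from the tower to the cup; pink, orange and green measured within about 5 mm of their marks, blue I judged centred by eye because its colour mask caught the navy board, and the hand-in returned no verdict.

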